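# Refit the gas valve knob and hold it pressed in

### The arm

A 6-joint arm with a two-finger parallel gripper is mounted at the origin on the work surface. World frame = base frame: x ahead of the robot, y to its left, z up, the work surface at z = 0. Lengths are in mm, angles in rad, forces in N, time in s.
With the tool pointing down it reaches from about 350 to 775 mm from the base axis. Payload 7.3 kg.
Tool frame: the origin (TCP) lies at the very end of the fingers, on their centre line; the grasp point (between the pads) lies 19 mm behind it (bot.grip_point_offset is the distance from the TCP to the grasp point, in mm); z points along the fingers, y is the line along which they close (so a half turn about z gives the same grasp; the last joint's range is limited). The gripper opens to 92 mm and grips with 3 to 60 N. Pads are 19 mm wide; open, the fingers measure 130 mm over their backs; the gripper's body (75 mm by 190 mm) begins 47 mm behind the grasp point.
Start: joints at [1.191, 0.342, 1.524, -0, 1.275, -0.146], TCP at [121.614, 510.742, 198.541] pointing down, gripper open.
Joint ranges: [-2.53, 2.53], [-0.77, 2.02], [0.04, 2.7], [-1, 4.14], [0.28, 2.66], [-3.11, 3.11]. Speed limits (rad/s): [2.57, 2.57, 3.14, 3.14, 3.14, 3.14].

### API

Orientations are given as [roll, pitch, yaw] about the fixed x, y, z axes, in that order (R = Rz(yaw) Ry(pitch) Rx(roll)).
In Python, from plant import bot gives the robot as it stands. The module is installed in compiled form; this text tells all that it offers.
- The arm moves only by the shell command python3 -m jog 'ROWS' [OPENING]. ROWS is JSON, a list of rows, each a list of 6 numbers: the shift along the tool's x, y, z in mm, then the turn, a rotation vector about the tool's x, y, z in rad. In form: [[dx, dy, dz, rx, ry, rz], ...]. A call has 1 to 12 rows; each row shifts and turns the commanded pose from where the row before left it, along the tool's axes as they then stand; what a row does not reach is not made up. A row lasts 1/10 s, in which the tool goes at most 50 mm and 8.59 degrees, less where a joint would pass 70% of its speed; a pose out of reach is approached as far as the arm can. A call with a gripper value outside its range is refused whole. OPENING is the opening in per cent of the stroke, from 0 (shut) to 100 (fully open), set as the call begins (- or left out, the last holds). The fingers move at their own pace and stop on an object; the grip force is fixed at half the most. Time passes only in rows, so rows that do not move let the fingers close. It gives the time, the measured TCP pose, the force, the opening and the grip force at its end, in the units of the state.
- bot.get_obs(): the state, without advancing time (a new reading comes with each control period).
- bot.capture(name): name is "side" or "top"; returns the picture (420x560x3 uint8, red, green, blue); there is no depth.
- bot.camera_model(name): a dict with "fx", "fy", "cx", "cy" (pixels), "position" and "orientation" of the camera in the world. Camera axes: x right, y down, z forward; pixel columns grow to the right and rows downward; lengths in mm; the calibration is good to about 2 mm. A picture is of the moment at which its call begins. camera_model takes no time and is no camera call.
- bot.close_job(): hands the job in; it is judged then, once.
Trained networks look in the newest picture that a camera, given by its name, has taken for a name from the list of things; names that differ only in an ending like _2 or _b are one class to them, and where a whole thing is asked for, a point or a joint stands for the part that bears it (a point fixed in the world has none). Each returns a list of dicts, best first, with "p" (0 to 1); they miss things now and then, are a little off and sometimes report something else, mostly with a low value. They report only what shows in the picture. A call takes as long as a camera call. They do not tell look-alikes from the thing itself.
- bot.outline_of(target, camera): "mask" (420x560 bool, what is visible of it) and "pixel" ([column, row] in pixels, amid what is visible of it).
The state is a dict: "time": time; "joint_positions": joint angles; "dq": joint speeds; "tau": joint torques, N m; "tool_pos": TCP position; "tcp_rot": TCP orientation; "contact_force": force on the tool from outside, world axes, zero at the start; "moment": the same for the moment, N m; "grip_width": finger opening in mm; "finger_force": force on a finger pad.
Only numpy, scipy, OpenCV 4.12 (cv2) and the standard library are available. Lean on these libraries where they do the work, as an engineer would, in place of code of your own. Each camera call takes 0.05 s, during which the arm holds its last target. There are 200 camera calls.

### The job

Lift the lid off the round green parts tin by its knob and lay it flat, right way up, roughly in the middle of the blue and black rubber mat. Take the black control knob out of the tin, turn it so that the flat in its bore matches the flat of the brass D-shaft on the white burner unit, push it fully home on the shaft, and then press knob and shaft down against the spring as far as they go, as when lighting a pilot flame. Finish while still holding the knob pressed in; do not let go, and leave the other things on the bench where they are.

Things in the scene. Friction and masses are not known exactly. Their poses are not given: they have to be found in the camera images.
- tin: Round green open tin, fixed to the bench, closed by the lid at the start: outer diameter 150 mm, wall 3 mm, inner diameter about 142 mm, rim 58 mm above the bench, inner floor 4 mm above the bench. Origin: centre of its underside, on the bench; z up.
- lid: Loose lid, 0.10 to 0.20 kg: green disc 156 mm in diameter, with a 136 mm step below it that drops 5 mm into the tin, and a black cylindrical grip knob, 28 mm in diameter, on top. Origin: centre of the step's underside, z up; step 0 to 5 mm, disc 5 to 10, grip 10 to 40 mm above it. Origin is 53 mm above the bench on the tin, 3 mm when laid on the mat.
- mat: Square rubber mat, black border with blue middle, 170 x 170 mm, 3 mm thick, fixed flat on the bench. Origin: centre of its underside; z up.
- knob: Black knob, about 60 g, upright in the tin. Skirt 44 mm across, 17 mm high; on it a grip bar 42 mm long (x), 13 wide (y), from 17 to 45 mm height, white line at its +x end. D-bore in the underside 14 mm deep, 17.6 mm across, flat on the +x side 3.8 mm from the axis (0.8 mm clearance). Origin: underside centre (bore mouth), 4 mm above the bench in the tin; z up, x to the flat.
- unit: White burner control unit lying face up, fixed to the bench: 180 x 160 x 70 mm (x, y, z), grey face with a dial gauge, two lamps and the brass shaft. Origin: centre of its underside. The shaft stands on its face, 20 mm from the centre towards the unit's -x, face 70 mm above the bench.
- shaft_tip (a point): Tip centre of the brass D-shaft, 94 mm above the bench when out. Upright, 16 mm across, stands 24 mm out of the face; one flat 3 mm from the axis; top 2 mm tapered by 1 mm. x points out of the flat (black line on the tip beside it), z up. Knob home: its origin 14 mm below this point, its x the same as this x. Turns if twisted by 0.06 N m.
- valve_shaft (a joint): How far the shaft is pressed into the unit, m: 0 out, 0.008 at its stop. A spring pushes it out: 5.4 N to begin moving, 10 N at the stop, rigid beyond. Springs back when let go. With the knob home and the shaft at its stop the skirt is 2 mm above the unit's face.
- elbow: Bystander: small brass pipe elbow, 48 x 48 x 28 mm, lying near the tin on the robot's side. Origin: under its corner.
- screwdriver: Bystander: screwdriver lying at the back. Origin: on the bench under the middle.
- wrench: Bystander: steel wrench lying on the left near the robot. Origin: on the bench under it.
- jar: Bystander: white jar with a red cap, 60 mm diameter, 75 mm tall, at the back. Origin: centre of its underside.
- tape: Bystander: yellow roll of tape lying flat, 90 mm diameter, 24 mm tall, at the back. Origin: centre of its underside.
- gauge: Bystander: round pressure gauge lying face up, 64 mm diameter, 28 mm tall, at the back. Origin: centre of its underside.
- carton: Bystander: small brown carton, 70 x 100 x 50 mm, on the right near the robot. Origin: centre of its underside.
Things that resemble listed ones, but are neither listed nor needed, are in the scene too. What is shaped like the lid but brown is not meant.

How it is judged:
By the outcome, as a careful person would: the job done as asked, in the order asked, and still so for the second after the job is handed in, while the arm keeps its last pose, push and grip.
It also fails if it takes over 64 s, if anything falls off the work surface, if the arm or the gripper's body presses on something with over 40 N, if the wrist force passes 120 N, or if a joint passes its speed limit or range.

## Working session

There is one attempt and no reset: what is moved stays moved. The work goes in short steps, Python scripts to look and compute and a shell command to move; the robot and the scene stay as the last step left them, time stands still between calls to the robot, and variables do not carry over. Pictures are saved under pics/ and viewed, at most 10 in all, crops included, and the job is handed in when it is done.

```bash
mkdir -p pics; cat > h.py <<'E'
import numpy as np, cv2
from scipy.spatial.transform import Rotation as R
from plant import bot
def cam(n):
    m=bot.camera_model(n); o=np.array(m["orientation"],float)
    Rm=o if o.shape==(3,3) else R.from_euler('xyz',o).as_matrix()
    return m,Rm,np.array(m["position"],float)
def ray(n,px,z):
    m,Rm,p=cam(n); d=Rm@np.array([(px[0]-m["cx"])/m["fx"],(px[1]-m["cy"])/m["fy"],1])
    return p+d*(z-p[2])/d[2]
def proj(n,P):
    m,Rm,p=cam(n); q=Rm.T@(np.array(P,float)-p); return [m["fx"]*q[0]/q[2]+m["cx"],m["fy"]*q[1]/q[2]+m["cy"]]
def save(img,f): cv2.imwrite("pics/"+f,cv2.cvtColor(img,cv2.COLOR_RGB2BGR))
E
python3 - <<'E'
from h import *
for n in("side","top"):
    print(n,bot.camera_model(n)); save(bot.capture(n),n+"1.png")
for t,z in(("lid",63),("tin",58),("mat",3),("unit",70),("shaft_tip",94)):
  for r in bot.outline_of(t,"top"): print(t,r["p"],r["pixel"],ray("top",r["pixel"],z).round(),r["mask"].sum())
o=bot.get_obs();print(o)
E
```

```text
side {'fx': 416.31302112629953, 'fy': 416.31302112629953, 'cx': 280.48484140237764, 'cy': 210.72008903212128, 'position': array([ 191.64503775, -860.12974028,  772.53022936]), 'orientation': array([-2.2328535 , -0.00857663, -0.37520103])}
top {'fx': 470.06805267125895, 'fy': 470.06805267125895, 'cx': 278.3766329210362, 'cy': 213.38067170146886, 'position': array([ 448.02257701,  -62.95452735, 1348.7155825 ]), 'orientation': array([-3.10597110e+00, -2.24785228e-03, -1.55322662e+00])}
lid 0.73 [343.0, 210.2] [ 506. -242.   63.] 2514
lid 0.57 [416.8, 206.0] [ 521. -444.   63.] 2323
mat 0.97 [165.9, 224.0] [460. 256.   3.] 3578
unit 0.59 [260.3, 200.8] [527. -15.  70.] 3911
{'time': 0.35, 'joint_positions': array([ 1.19097243e+00,  3.42185581e-01,  1.52430251e+00, -3.23435225e-05,
        1.27542750e+00, -1.46003100e-01]), 'dq': array([ 1.77475631e-03, -1.94240966e-03, -7.99146901e-04, -2.39086148e-04,
       -7.48485784e-05,  2.49386312e-03]), 'tau': array([-2.32617240e-04, -4.30701935e+01, -2.44130909e+01,  7.17272423e-02,
        5.10799116e-02, -5.83342398e-05]), 'tool_pos': array([121.59551634, 510.62750029, 198.37333376]), 'tcp_rot': array([-3.14126865e+00, -1.63713671e-05,  2.90778127e+00]), 'contact_force': array([-0.59673202,  0.10674468,  0.65883248]), 'moment': array([0.00327581, 0.00168437, 0.04303193]), 'finger_force': 0.0, 'grip_width': 91.64804598880646}
```

View pics/top1.png

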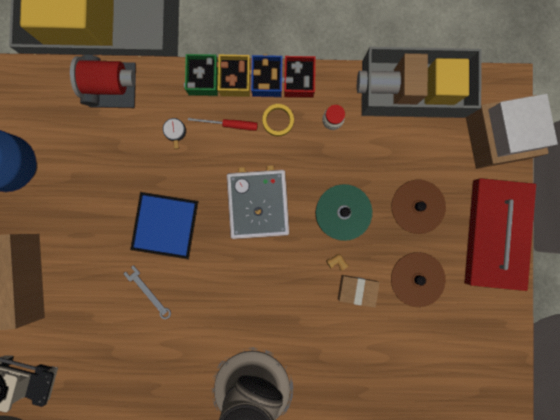

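View pics/side1.png

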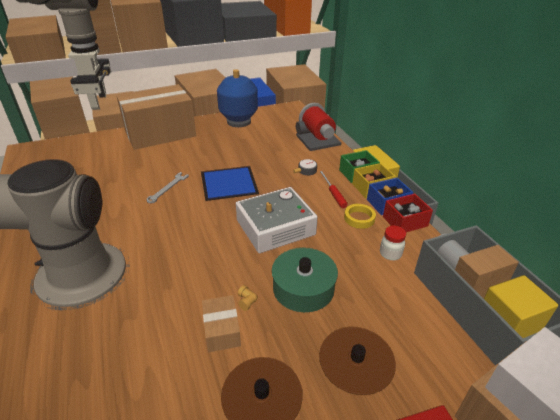

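The top view shows the green lid at (343,212) and two brown look-alikes at (418,207) and (418,280). The green one is meant: it's green, and it stands raised on the tin in the side view at (305,270). The mat is at (165,225) and the burner unit at (258,204), with its shaft near (258,211).

```bash
python3 - <<'E'
from h import *
I={}
for n in("side","top"):
    I[n]=np.mean([bot.capture(n) for _ in range(6)],0)
    np.save(n+"0.npy",I[n])
t=I["top"].astype(np.uint8)
hsv=cv2.cvtColor(t,cv2.COLOR_RGB2HSV)
roi=np.zeros(t.shape[:2],np.uint8); roi[175:255,305:380]=1
g=((hsv[...,0]>65)&(hsv[...,0]<95)&(hsv[...,1]>90)).astype(np.uint8)*roi
c=max(cv2.findContours(g,0,2)[0],key=cv2.contourArea); e=cv2.fitEllipse(cv2.convexHull(c));print("lid",e,ray("top",e[0],62))
for r in bot.outline_of("mat","top")[:1]:
    c=max(cv2.findContours(r["mask"].astype(np.uint8),0,2)[0],key=cv2.contourArea);b=cv2.boxPoints(cv2.minAreaRect(c));P=[ray("top",q,3)[:2].round() for q in b];print("mat",P,np.mean(P,0))
for r in bot.outline_of("unit","top")[:1]:
    c=max(cv2.findContours(r["mask"].astype(np.uint8),0,2)[0],key=cv2.contourArea);b=cv2.boxPoints(cv2.minAreaRect(c));P=[ray("top",q,70)[:2].round() for q in b];print("unit",P,np.mean(P,0))
for n,t in(("shaft_tip","side"),("lid","side"),("unit","side")):
    for r in bot.outline_of(n,t)[:2]: print(n,r["p"],r["pixel"])
a=cv2.resize(I["top"][193:228,240:275],(400,400),interpolation=3)
s=cv2.resize(I["side"][190:225,252:287],(400,400),interpolation=3)
save(np.clip(np.hstack([a,s]),0,255).astype(np.uint8),"shaft.png")
save(cv2.resize(I["top"][170:310,290:460].astype(np.uint8),(680,560)),"lid.png")
E
```

```text
lid ((343.45684814453125, 212.00418090820312), (54.02004623413086, 54.59552001953125), 84.10279083251953) [ 500.84164614 -243.27870822   62.        ]
mat [array([ 585., -172.]), array([ 588., -332.]), array([ 425., -334.]), array([ 422., -174.])] [ 505. -253.]
unit [array([614.,  81.]), array([626., -81.]), array([434., -95.]), array([422.,  66.])] [524.    -7.25]
shaft_tip 0.58 [269.4, 208.8]
shaft_tip 0.46 [224.7, 180.8]
lid 0.7 [264.3, 393.8]
lid 0.67 [302.2, 274.1]
unit 0.7 [274.9, 216.1]
unit 0.43 [358.9, 219.2]
```

View pics/shaft.png

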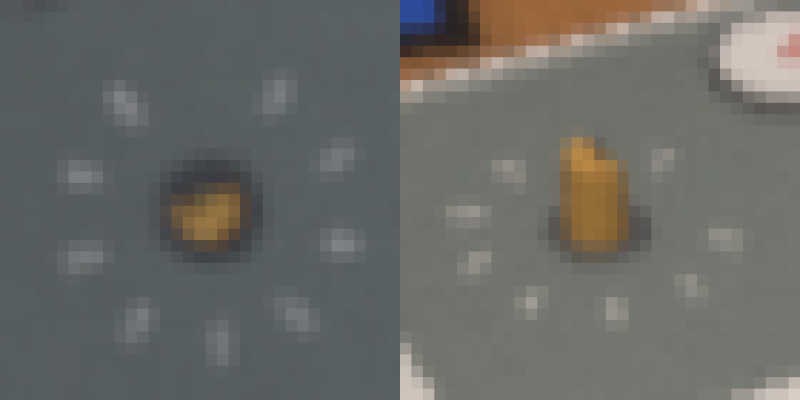

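View pics/lid.png

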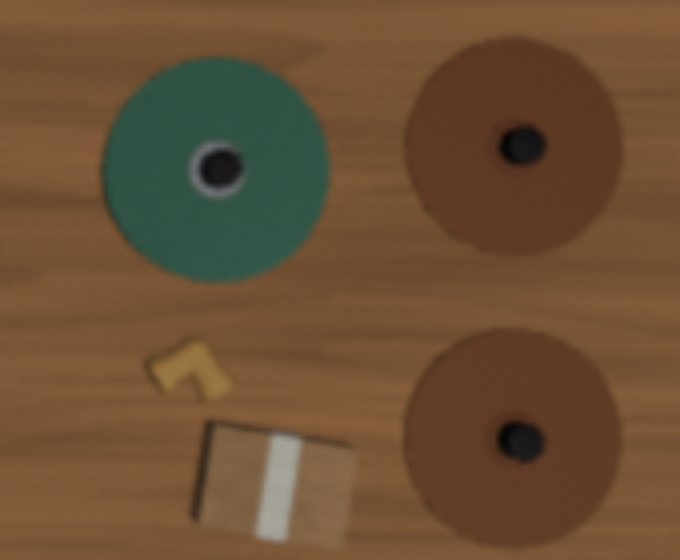

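The crops confirm the green lid as the target: its grip is at (220,167) in the crop, and both brown discs lie away from the tin. In the shaft crop the missing (flat) side is towards upper-left in top view and upper-right in side view, so the flat faces about world +x+y.

```bash
cat >> h.py <<'E'
def to(pos,yaw=None,vias=()):
    "print tool-frame rows from the measured pose (yaw change first if given)"
    o=bot.get_obs(); y=o["tcp_rot"][2]; p=np.array(o["tool_pos"])
    if yaw is not None: dy=(yaw-y+np.pi)%(2*np.pi)-np.pi; print("turn rz",round(-dy,3)); y=y+dy
    R0=R.from_euler('xyz',[np.pi,0,y]).as_matrix()
    for q in (*vias,pos):
        d=R0.T@(np.array(q,float)-p); n=int(np.ceil(np.linalg.norm(d)/49.5)); print("->",q,"total",d.round(1),"n",n,"per",(d/n).round(1)); p=np.array(q,float)
E
cat > fit.py <<'E'
from h import *
from scipy.optimize import minimize
I={n:np.load(n+"0.npy") for n in("top","side")}
C={"top":(193,240),"side":(190,252)}
M={}
for n in I:
    r,c=C[n]; a=I[n][r+9:r+25,c+9:c+25]; s=(a[...,0]-a[...,2]-5)/80; M[n]=np.clip(s,0,1)
CM={n:cam(n) for n in I}
def hullr(n,x,y,th,d,sx,sy):
    m,Rm,p=CM[n]; a0=np.arccos(d/8); a=np.linspace(a0,2*np.pi-a0,40)+th
    pts=[]
    for z,rr in((70,8),(92,8),(94,7)):
        P=np.c_[x+rr*np.cos(a),y+rr*np.sin(a),0*a+z]; q=(P-p)@Rm
        pts.append(np.c_[m["fx"]*q[:,0]/q[:,2]+m["cx"]+sx,m["fy"]*q[:,1]/q[:,2]+m["cy"]+sy])
    h=cv2.convexHull(np.vstack(pts).astype(np.float32))[:,0]; r,c=C[n]; S=16
    im=np.zeros((16*S,16*S),np.uint8); cv2.fillPoly(im,[((h-[c+9-.5,r+9-.5])*S).round().astype(np.int32)],255)
    im=cv2.GaussianBlur(im,(0,0),.4*S); return cv2.resize(im,(16,16),interpolation=cv2.INTER_AREA)/255
for n in I:
    x0,y0=ray(n,[258,211] if n=="top" else [269.5,206],82)[:2]
    out=[]
    for deg in range(0,360,15):
      for d in(3,1):
        f=lambda v:((hullr(n,x0+v[0],y0+v[1],np.radians(deg),d,0,0)-M[n])**2).sum()
        s=minimize(f,[0,0],method="Nelder-Mead",options=dict(initial_simplex=[[0,0],[4,0],[0,4]],maxiter=60))
        out.append((round(s.fun,2),deg,d,(s.x+[x0,y0]).round(1).tolist()))
    print(n); [print(o) for o in sorted(out)[:7]]
E
python3 fit.py; python3 -c "
from h import *
to([501,-243,120],vias=([480,230,200],[505,0,200],))"
```

```text
top
(np.float64(0.28), 30, 1, [499.9, -8.3])
(np.float64(0.34), 15, 1, [500.1, -8.7])
(np.float64(0.76), 45, 1, [499.5, -8.1])
(np.float64(0.97), 30, 3, [499.1, -8.9])
(np.float64(0.98), 0, 1, [500.2, -9.1])
(np.float64(1.02), 15, 3, [499.3, -9.0])
(np.float64(1.2), 210, 1, [495.0, -11.5])
side
(np.float64(0.35), 30, 1, [499.3, -6.7])
(np.float64(0.56), 15, 1, [499.8, -7.2])
(np.float64(0.68), 15, 3, [498.7, -7.4])
(np.float64(1.08), 30, 3, [498.6, -7.6])
(np.float64(1.16), 45, 1, [499.0, -6.6])
(np.float64(1.34), 0, 3, [499.5, -7.7])
(np.float64(1.57), 195, 3, [496.4, -9.7])
-> [480, 230, 200] total [-413.7 -190.1   -1.5] n 10 per [-41.4 -19.   -0.1]
-> [505, 0, 200] total [ -77.6 -217.9   -0. ] n 5 per [-15.5 -43.6  -0. ]
-> [501, -243, 120] total [ -52.4 -237.3   80. ] n 6 per [ -8.7 -39.6  13.3]
```

```bash
python3 -m jog '[[-41.4,-19,0,0,0,0],[-41.4,-19,0,0,0,0],[-41.4,-19,0,0,0,0],[-41.4,-19,0,0,0,0],[-41.4,-19,0,0,0,0],[-41.4,-19,0,0,0,0],[-41.4,-19,0,0,0,0],[-41.4,-19,0,0,0,0],[-41.4,-19,0,0,0,0],[-41.4,-19,0,0,0,0],[-15.5,-43.6,0,0,0,0],[-15.5,-43.6,0,0,0,0]]' 100
python3 -m jog '[[-15.5,-43.6,0,0,0,0],[-15.5,-43.6,0,0,0,0],[-15.5,-43.6,0,0,0,0],[-9,-40,13,0,0,0],[-9,-40,13,0,0,0],[-9,-40,13,0,0,0],[-9,-40,13,0,0,0],[-9,-40,13,0,0,0],[-9,-40,13,0,0,0],[0,0,0,0,0,0],[0,0,0,0,0,0]]'
python3 -c "
from h import *
print(bot.get_obs()['joint_positions'])
to([501,-243,67]);to([501,-243,67],yaw=2.9078)"
```

```text
time: 2.4
tool_pos: [490.9, 136.3, 198.0]
tcp_rot: [-3.141, -0.0, 2.908]
contact_force: [0.5, -0.6, 0.1]
grip_width: 91.5
finger_force: 0.0
time: 3.5
tool_pos: [501.7, -246.5, 119.9]
tcp_rot: [3.141, -0.001, 2.906]
contact_force: [0.2, 1.4, 0.7]
grip_width: 92.0
finger_force: 0.0
[-5.94018123e-01  4.76686185e-01  1.54252345e+00  4.61280820e-04
  1.12376712e+00 -1.92909268e+00]
-> [501, -243, 67] total [ 1.5  3.2 52.9] n 2 per [ 0.7  1.6 26.5]
turn rz -0.002
-> [501, -243, 67] total [ 1.5  3.2 52.9] n 2 per [ 0.7  1.6 26.5]
```

```bash
python3 -m jog '[[1.5,3.2,23,0,0,0],[0,0,20,0,0,0],[0,0,10,0,0,0],[0,0,0,0,0,0]]'
python3 -m jog '[[0,0,0,0,0,0],[0,0,0,0,0,0],[0,0,0,0,0,0],[0,0,0,0,0,0],[0,0,0,0,0,0],[0,0,0,0,0,0],[0,0,0,0,0,0]]' 15
```

```text
time: 3.9
tool_pos: [501.1, -241.1, 66.8]
tcp_rot: [3.141, -0.002, 2.909]
contact_force: [0.5, 0.3, 0.7]
grip_width: 91.8
finger_force: 0.0
time: 4.6
tool_pos: [501.4, -242.6, 67.5]
tcp_rot: [3.142, 0.0, 2.908]
contact_force: [-0.2, -0.2, 0.6]
grip_width: 40.3
finger_force: 0.0
```

```bash
python3 -m jog '[[0,0,0,0,0,0],[0,0,0,0,0,0],[0,0,0,0,0,0],[0,0,-20,0,0,0],[0,0,-40,0,0,0],[0,0,-30,0,0,0]]' 0
python3 -c "
from h import *
to([460,256,17.5],vias=([505,0,155],[460,256,100]))"
```

```text
time: 5.2
tool_pos: [501.6, -242.6, 159.2]
tcp_rot: [-3.141, 0.001, 2.908]
contact_force: [0.2, 0.0, -0.5]
grip_width: 0.6
finger_force: 0.0
-> [505, 0, 155] total [ 52.9 236.8   4.2] n 5 per [10.6 47.4  0.8]
-> [460, 256, 100] total [103.1 238.6  55. ] n 6 per [17.2 39.8  9.2]
-> [460, 256, 17.5] total [ 0.  -0.  82.5] n 2 per [ 0.  -0.  41.2]
```

```bash
python3 - <<'E'
from h import *
a=bot.capture("top");b=bot.capture("side")
save(np.hstack([cv2.resize(a[150:290,270:410],(400,400)),cv2.resize(b[190:330,235:375],(400,400))]),"miss.png")
for n in("top","side"):
  for r in bot.outline_of("lid",n): print(n,r["p"],r["pixel"])
E
```

```text
top 0.98 [424.9, 203.6]
top 0.85 [419.3, 279.5]
top 0.59 [337.7, 229.6]
side 0.69 [265.2, 393.6]
side 0.66 [303.6, 273.8]
side 0.58 [357.3, 358.6]
side 0.34 [393.5, 239.5]
side 0.24 [339.5, 196.4]
```

View pics/miss.png

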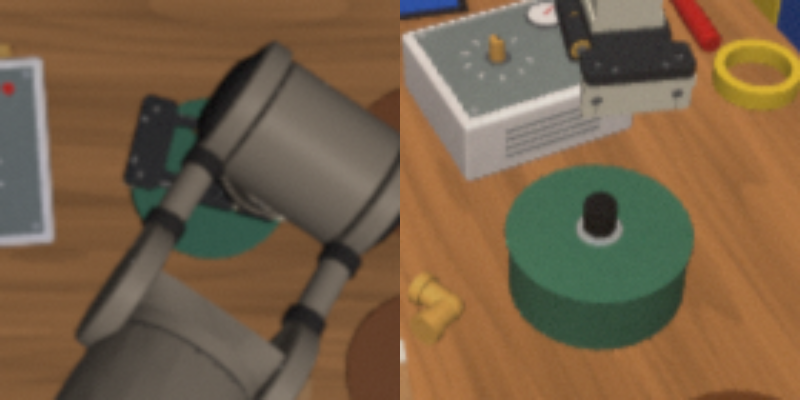

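The lid is undisturbed, with its grip at about (305,265) in the full side view. The fingers closed beside it, so I'm checking the position with both cameras.

```bash
python3 - <<'E'
from h import *
print(proj("side",[501.6,-242.6,159]),proj("top",[501.6,-242.6,159]),proj("side",[501,-243,80]))
for z in(63,78,93): print(z,ray("side",[305,265],z))
s=np.load("side0.npy").astype(np.uint8);hsv=cv2.cvtColor(s,cv2.COLOR_RGB2HSV)
g=(hsv[...,2]<45).astype(np.uint8);g[:250]=0;g[282:]=0;g[:,:292]=0;g[:,318:]=0
ys,xs=np.nonzero(g);print("grip side px",xs.min(),xs.max(),ys.min(),ys.max(),ray("side",[xs.mean(),ys.mean()],78))
t=np.load("top0.npy").astype(np.uint8);hsv=cv2.cvtColor(t,cv2.COLOR_RGB2HSV)
g=(hsv[...,2]<45).astype(np.uint8);g[:200]=0;g[225:]=0;g[:,:330]=0;g[:,358:]=0
ys,xs=np.nonzero(g);print("grip top px",xs.mean(),ys.mean(),len(xs),[ray("top",[xs.mean(),ys.mean()],z).round(1) for z in (63,90)])
E
```

```text
[np.float64(306.193791441119), np.float64(238.4398882910366)] [np.float64(348.5752591394919), np.float64(210.2251599333488)] [np.float64(304.4486507642061), np.float64(264.00591543872173)]
63 [ 508.46836985 -231.33907983   63.        ]
78 [ 501.77048753 -244.63218492   78.        ]
93 [ 495.07260521 -257.92529002   93.        ]
grip side px 300 310 258 271 [ 501.80189261 -243.01090424   78.        ]
grip top px 344.74242424242425 211.5151515151515 66 [array([ 502.2, -246.6,   63. ]), array([ 501.1, -242.8,   90. ])]
```

The position was right. The grip simply hadn't built up before the lift, so I'll retry with more closing time and check the force.

```bash
python3 -m jog '[[0,0,0,0,0,0],[0,0,0,0,0,0],[0,0,0,0,0,0],[0,0,0,0,0,0],[0,0,0,0,0,0],[0,0,0,0,0,0],[0,0,20,0,0,0],[0,0,30,0,0,0],[0,0,30,0,0,0],[0,0,12,0,0,0],[0,0,0,0,0,0]]' 65
python3 -m jog '[[0,0,0,0,0,0],[0,0,0,0,0,0],[0,0,0,0,0,0],[0,0,0,0,0,0],[0,0,0,0,0,0],[0,0,0,0,0,0],[0,0,0,0,0,0],[0,0,0,0,0,0]]' 0
```

```text
time: 6.5
tool_pos: [500.5, -241.9, 64.1]
tcp_rot: [3.14, -0.003, 2.908]
contact_force: [-0.7, -0.0, -0.1]
grip_width: 59.6
finger_force: 0.0
time: 7.3
tool_pos: [501.4, -242.5, 65.5]
tcp_rot: [3.141, -0.0, 2.908]
contact_force: [0.0, -0.0, -0.3]
grip_width: 2.0
finger_force: 0.0
```

```bash
python3 - <<'E'
from h import *
b=bot.capture("side");a=bot.capture("top")
save(np.hstack([cv2.resize(a[150:270,285:405],(400,400)),cv2.resize(b[200:320,245:365],(400,400))]),"miss2.png")
print(bot.get_obs())
E
```

```text
{'time': 7.4, 'joint_positions': array([-5.88124209e-01,  5.37164574e-01,  1.61077894e+00,  1.28626971e-04,
        9.93750119e-01, -1.92523284e+00]), 'dq': array([ 0.00030471, -0.00070321, -0.00030253,  0.00213561,  0.00173889,
        0.00065777]), 'tau': array([-1.09893626e-03, -4.89436984e+01, -2.04503989e+01, -5.22211008e-02,
        6.49063778e-02,  1.37692773e-04]), 'tool_pos': array([ 501.43735359, -242.50596977,   65.43606083]), 'tcp_rot': array([ 3.14145651e+00, -5.72982974e-05,  2.90783478e+00]), 'contact_force': array([-0.5165911 ,  0.19816009,  0.47975566]), 'moment': array([-0.06338831,  0.02671129, -0.00944447]), 'finger_force': 0.0, 'grip_width': 0.6722015328161833}
```

View pics/miss2.png

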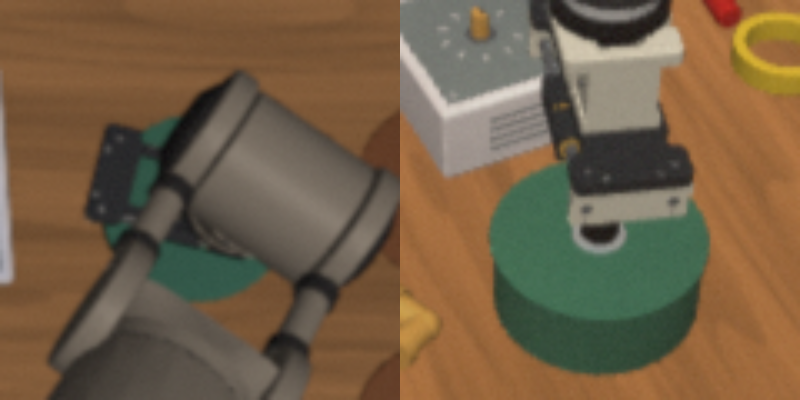

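The side crop shows the black grip with its ring at about (305,270), right below the gripper's near end, and no fingers visible. I'll project the gripper model into both views to compare.

```bash
python3 - <<'E'
from h import *
o=bot.get_obs();Rt=R.from_euler('xyz',o["tcp_rot"]).as_matrix();p=o["tool_pos"]
P=lambda v:p+Rt@np.array(v,float)
out=[]
imgs={n:bot.capture(n) for n in("top","side")}
for n,im in imgs.items():
    L=lambda a,b,c:cv2.line(im4,tuple(int(4*(q+.5)) for q in proj2(a)),tuple(int(4*(q+.5)) for q in proj2(b)),c,1)
    im4=cv2.resize(im,None,fx=4,fy=4,interpolation=3)
    proj2=lambda v:proj(n,P(v))
    for z in(-66,):
        B=[(37,95,z),(-37,95,z),(-37,-95,z),(37,-95,z)]
        for i in range(4): L(B[i],B[(i+1)%4],(255,0,0))
    for s in(1,-1):
        B=[(9.5,s*1,0),(-9.5,s*1,0),(-9.5,s*20,0),(9.5,s*20,0)]
        for i in range(4): L(B[i],B[(i+1)%4],(255,255,0))
        L((0,0,0),(0,0,-66),(0,255,255))
    c,r=[int(4*q) for q in proj(n,P((0,0,-30)))]
    out.append(im4[max(r-250,0):r+250,c-200:c+200])
save(np.hstack(out),"ov.png")
E
```

```text
(no output)
```

View pics/ov.png

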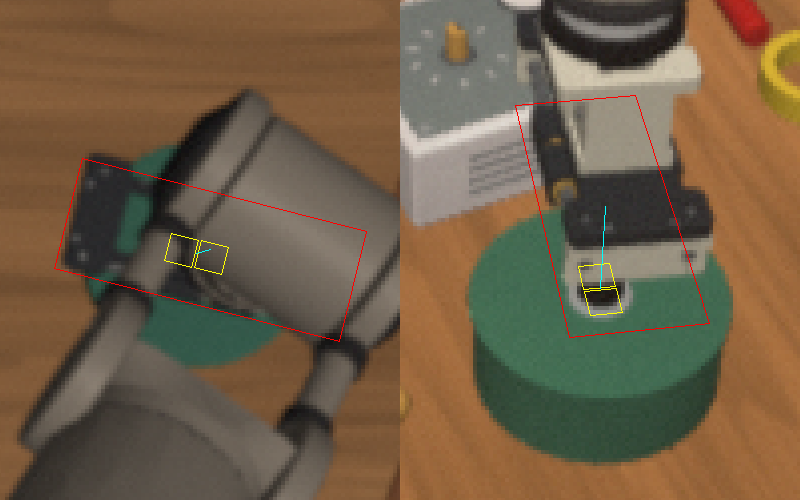

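The side overlay shows the gripper's near end about 14 px (about 45 mm) higher than the stated geometry puts it, and the fingers are above the grip. I'll estimate the offset, then open and go down in small steps while watching the force.

```bash
python3 - <<'E'
from h import *
o=bot.get_obs();Rt=R.from_euler('xyz',o["tcp_rot"]).as_matrix();p=o["tool_pos"]
c=proj("side",p+Rt@np.array([0,0,-30.]))
for off in(0,20,30,40,50,60): print(off,[ [round(4*(q-w)+e) for q,w,e in zip(proj("side",p+[0,0,off]+Rt@np.array([s,-95,-66.])),c,(600,250))] for s in(37,-37)])
E
python3 -m jog '[[0,0,0,0,0,0],[0,0,0,0,0,0],[0,0,0,0,0,0],[0,0,0,0,0,0],[0,0,0,0,0,0],[0,0,0,0,0,0],[0,0,0,0,0,0],[0,0,6,0,0,0],[0,0,6,0,0,0],[0,0,0,0,0,0]]' 75
```

```text
0 [[567, 336], [707, 321]]
20 [[568, 309], [710, 295]]
30 [[569, 295], [712, 281]]
40 [[570, 281], [714, 267]]
50 [[570, 267], [715, 253]]
60 [[571, 252], [717, 238]]
time: 8.5
tool_pos: [500.7, -242.1, 52.3]
tcp_rot: [3.141, -0.002, 2.908]
contact_force: [0.3, -0.2, -0.2]
grip_width: 68.3
finger_force: 0.0
```

There is no contact at a reported z of 52, which is below the lid top, so the reported height does read about 40 mm low. I'll keep going down in steps.

```bash
python3 -m jog '[[0,0,6,0,0,0],[0,0,6,0,0,0],[0,0,6,0,0,0],[0,0,2,0,0,0],[0,0,0,0,0,0]]'
python3 -m jog '[[0,0,0,0,0,0],[0,0,0,0,0,0],[0,0,0,0,0,0],[0,0,0,0,0,0],[0,0,0,0,0,0],[0,0,0,0,0,0],[0,0,0,0,0,0],[0,0,0,0,0,0]]' 0
```

```text
time: 9.0
tool_pos: [501.4, -242.5, 35.0]
tcp_rot: [-3.141, 0.001, 2.908]
contact_force: [-6.0, 2.0, 16.0]
grip_width: 68.8
finger_force: 7.9
time: 9.8
tool_pos: [502.8, -244.2, 35.0]
tcp_rot: [-3.139, 0.004, 2.908]
contact_force: [-0.7, -2.5, 9.8]
grip_width: 27.3
finger_force: 32.3
```

Gripped at 27 mm with 32 N. The fingertips met the lid at a reported z of about 35, so true height is the reported value plus about 28 mm. Now lift and carry to the mat.

```bash
python3 -m jog '[[0,0,-10,0,0,0],[0,0,-25,0,0,0],[0,0,-30,0,0,0],[0,0,-20,0,0,0]]'
python3 -c "
from h import *
to([460,256,40],vias=([505,0,118],[460,256,100]))"
```

```text
time: 10.2
tool_pos: [501.6, -242.5, 120.1]
tcp_rot: [3.142, 0.001, 2.908]
contact_force: [-0.6, -0.5, -1.8]
grip_width: 27.6
finger_force: 31.2
-> [505, 0, 118] total [ 52.8 236.7   2.1] n 5 per [10.6 47.3  0.4]
-> [460, 256, 100] total [103.1 238.6  18. ] n 6 per [17.2 39.8  3. ]
-> [460, 256, 40] total [-0. -0. 60.] n 2 per [-0. -0. 30.]
```

```bash
python3 -m jog '[[8,25,0,0,0,0],[10,42,0,0,0,0],[11,47,0,0,0,0],[11,47,0,0,0,0],[11,47,0,0,0,0],[17,40,0,0,0,0],[17,40,0,0,0,0],[17,40,0,0,0,0],[17,40,3,0,0,0],[17,40,5,0,0,0],[14,38,10,0,0,0],[6,20,0,0,0,0]]'
python3 - <<'E'
from h import *
to([460,256,-10])
t=bot.capture("top").astype(np.uint8)
hsv=cv2.cvtColor(t,cv2.COLOR_RGB2HSV)
print(bot.outline_of("mat","top")[0]["p"])
t=np.load("top0.npy").astype(np.uint8);hsv=cv2.cvtColor(t,cv2.COLOR_RGB2HSV)
b=((hsv[...,0]>100)&(hsv[...,0]<130)&(hsv[...,1]>150)).astype(np.uint8);b[:180]=0;b[270:]=0;b[:,:120]=0;b[:,210:]=0
c=max(cv2.findContours(b,0,2)[0],key=cv2.contourArea);r=cv2.minAreaRect(c);print(r,ray("top",r[0],3))
E
```

```text
time: 11.4
tool_pos: [455.4, 249.5, 99.2]
tcp_rot: [-3.141, -0.003, 2.91]
contact_force: [-0.5, -1.0, -2.7]
grip_width: 27.5
finger_force: 31.5
-> [460, 256, -10] total [ -3.    7.4 109.2] n 3 per [-1.   2.5 36.4]
0.98
((163.689208984375, 224.8648681640625), (53.92287063598633, 54.08726501464844), 9.462322235107422) [457.36791249 262.30761043   3.        ]
```

```bash
python3 -m jog '[[-0.5,5,15,0,0,0],[0,6,30,0,0,0],[0,0,30,0,0,0],[0,0,20,0,0,0],[0,0,8,0,0,0],[0,0,3,0,0,0],[0,0,0,0,0,0]]'
```

```text
time: 12.2
tool_pos: [461.2, 257.2, -5.0]
tcp_rot: [3.141, 0.0, 2.907]
contact_force: [-0.1, -0.8, -1.8]
grip_width: 27.4
finger_force: 31.5
```

```bash
python3 -m jog '[[0,0,3,0,0,0],[0,0,3,0,0,0],[0,0,2,0,0,0],[0,0,2,0,0,0],[0,0,0,0,0,0]]'
```

```text
time: 12.7
tool_pos: [460.8, 257.6, -14.9]
tcp_rot: [3.141, 0.001, 2.908]
contact_force: [-2.1, 0.1, 3.3]
grip_width: 27.4
finger_force: 32.4
```

```bash
python3 -m jog '[[0,0,0,0,0,0],[0,0,0,0,0,0],[0,0,0,0,0,0],[0,0,0,0,0,0],[0,0,-15,0,0,0],[0,0,-40,0,0,0],[0,0,-45,0,0,0],[0,0,-45,0,0,0]]' 75
python3 - <<'E'
from h import *
t=np.mean([bot.capture("top") for _ in range(6)],0); s=np.mean([bot.capture("side") for _ in range(6)],0)
np.save("top2.npy",t);np.save("side2.npy",s)
f=lambda a:np.clip(a,0,255).astype(np.uint8)
save(np.vstack([np.hstack([cv2.resize(f(t[185:240,316:371]),(400,400),interpolation=3),cv2.resize(f(s[235:310,268:343]),(400,400),interpolation=3)]),
 cv2.resize(f(np.hstack([t[180:280,110:310],s[130:230,170:370]])),(800,200))]),"in.png")
for n in("top","side"):
  for r in bot.outline_of("knob",n)[:3]: print(n,r["p"],r["pixel"],ray(n,r["pixel"],30).round(),r["mask"].sum())
for r in bot.outline_of("lid","top")[:3]: print(r["p"],r["pixel"],ray("top",r["pixel"],13).round())
E
```

```text
time: 13.5
tool_pos: [459.6, 256.7, 130.2]
tcp_rot: [-3.139, -0.002, 2.908]
contact_force: [1.0, 0.0, 0.1]
grip_width: 68.8
finger_force: 0.0
top 0.57 [344.0, 217.7] [ 486. -249.   30.] 191
side 0.8 [301.7, 283.9] [ 490. -256.   30.] 353
side 0.69 [222.9, 325.0] [ 285. -303.   30.] 1807
0.72 [416.3, 206.9] [ 521. -457.   13.]
0.72 [417.0, 280.9] [ 311. -461.   13.]
```

View pics/in.png

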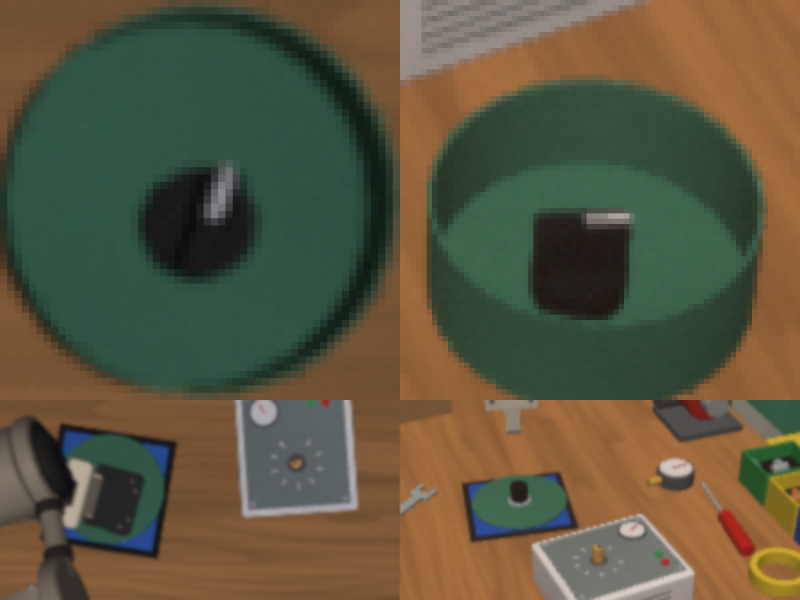

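The lid lies flat and central on the mat. The knob stands in the tin at about (342.6,215.2) in the top view, with its white line pointing up and slightly right in the image, roughly world +x turned about -15°.

```bash
python3 - <<'E'
from h import *
t=np.load("top2.npy"); a=t[185:240,316:371]
g=a.mean(2); 
dark=(a[...,1]<45)&(np.hypot(*(np.mgrid[0:55,0:55]-np.array([30.5,27])[:,None,None]))<13)
ys,xs=np.nonzero(dark|((g>75)&(a[...,0]>70)&(np.hypot(*(np.mgrid[0:55,0:55]-np.array([30.5,27])[:,None,None]))<13)))
c=cv2.findContours((np.isin(np.arange(55*55),ys*55+xs)).reshape(55,55).astype(np.uint8),0,2)[0]
c=max(c,key=cv2.contourArea);e=cv2.minEnclosingCircle(c);print("circle",e,cv2.contourArea(c),ray("top",[e[0][0]+316,e[0][1]+185],21),[ray("top",[xs.mean()+316,ys.mean()+185],z).round(1) for z in(15,30)])
w=np.clip(a[...,0]-60,0,None)*(np.hypot(*(np.mgrid[0:55,0:55]-np.array([26,30])[:,None,None]))<7)*(a[...,0]>a[...,1]*.9)
Y,X=np.mgrid[0:55,0:55]; W=w.sum(); m=np.array([(w*X).sum(),(w*Y).sum()])/W
P=np.array([ray("top",[x+316,y+185],49)[:2] for x,y in zip(X.ravel(),Y.ravel())]); ww=w.ravel()
mu=(P*ww[:,None]).sum(0)/W; C=((P-mu).T*ww)@(P-mu)/W; l,v=np.linalg.eigh(C); print("line mid",m+[316,185],mu,l,np.degrees(np.arctan2(*(v[::-1,1]*np.sign(v[0,1])))),)
s=np.load("side2.npy");
Y,X=np.mgrid[235:310,268:343]; q=s[235:310,268:343]; k=(q.max(2)<42)
n,lab,st,ce=cv2.connectedComponentsWithStats(k.astype(np.uint8)); i=1+st[1:,4].argmax();print("side dark",ce[i]+[268,235],st[i],ray("side",ce[i]+[268,235],24))
w=(q.min(2)>110)&(Y<285)&(Y>262)&(X>295)&(X<318); print("side line",X[w].min(),X[w].max(),Y[w].mean(),ray("side",[X[w].min(),Y[w].mean()],49),ray("side",[X[w].max(),Y[w].mean()],49))
E
```

```text
circle ((26.689189910888672, 29.12162208557129), 8.324797630310059) 156.0 [ 496.49625918 -246.92973957   21.        ] [array([ 493.5, -248.1,   15. ]), array([ 493., -246.,   30.])]Traceback (most recent call last):
  File "<stdin>", line 10, in <module>
  File "h.py", line 9, in ray
    m,Rm,p=cam(n); d=Rm@np.array([(px[0]-m["cx"])/m["fx"],(px[1]-m["cy"])/m["fy"],1])
           ~~~^^^
  File "h.py", line 5, in cam
    m=bot.camera_model(n); o=np.array(m["orientation"],float)
ValueError: time passes only in moves, steps and waits
```

```bash
sed -i 's/^def cam/import functools\n@functools.lru_cache\ndef cam/' h.py; python3 - <<'E'
from h import *
t=np.load("top2.npy"); a=t[185:240,316:371]
Y,X=np.mgrid[0:55,0:55]
w=np.clip(a[...,0]-60,0,None)*(np.hypot(Y-26,X-30)<7)*(a[...,0]>a[...,1]*.9)
W=w.sum(); m=np.array([(w*X).sum(),(w*Y).sum()])/W
P=np.array([ray("top",[x+316,y+185],49)[:2] for x,y in zip(X.ravel(),Y.ravel())]); ww=w.ravel()
mu=(P*ww[:,None]).sum(0)/W; C=((P-mu).T*ww)@(P-mu)/W; l,v=np.linalg.eigh(C); v=v[:,1]*np.sign(v[0,1]); print("line mid",m+[316,185],mu,l,np.degrees(np.arctan2(v[1],v[0])))
s=np.load("side2.npy");
Y,X=np.mgrid[235:310,268:343]; q=s[235:310,268:343]; k=(q.max(2)<42)
n,lab,st,ce=cv2.connectedComponentsWithStats(k.astype(np.uint8)); i=1+st[1:,4].argmax();print("side dark",ce[i]+[268,235],st[i],ray("side",ce[i]+[268,235],24))
w=(q.min(2)>110)&(Y<285)&(Y>262)&(X>295)&(X<318); print("side line",X[w].min(),X[w].max(),Y[w].mean(),ray("side",[X[w].min(),Y[w].mean()],49),ray("side",[X[w].max(),Y[w].mean()],49))
E
```

```text
line mid [345.87225806 211.29069124] [ 503.47039847 -251.76282085] [ 3.15167439 28.51495618] -17.46243813289861
side dark [301.02142857 284.85      ] [ 25  41  18  19 280] [ 490.01883343 -253.59340526   24.        ]
side line 303 310 275.27272727272725 [ 496.46642924 -248.10527941   49.        ] [ 511.89662196 -254.03923478   49.        ]
```

```bash
python3 -c "
from h import *
to([492.5,-248,80],yaw=2.827,vias=([505,0,130],))"
```

```text
turn rz 0.081
-> [505, 0, 130] total [-121.9 -231.1   -0.8] n 6 per [-20.3 -38.5  -0.1]
-> [492.5, -248, 80] total [ -64.9 -239.7   50. ] n 6 per [-10.8 -39.9   8.3]
```

```bash
python3 -m jog '[[-20,-39,0,0,0,0.081],[-20,-39,0,0,0,0],[-20,-39,0,0,0,0],[-20,-39,0,0,0,0],[-20,-39,0,0,0,0],[-20,-39,0,0,0,0],[-11,-40,8,0,0,0],[-11,-40,8,0,0,0],[-11,-40,8,0,0,0],[-11,-40,8,0,0,0],[-11,-40,8,0,0,0],[-8,-38,8,0,0,0]]' 60
python3 -m jog '[[0,0,0,0,0,0],[0,0,0,0,0,0]]'
python3 -c "
from h import *
to([492.5,-248,-3],yaw=2.827)"
```

```text
time: 15.45
tool_pos: [491.9, -249.2, 81.2]
tcp_rot: [-3.142, 0.001, 2.826]
contact_force: [0.7, -0.4, 0.2]
grip_width: 54.8
finger_force: 0.0
time: 15.65
tool_pos: [491.6, -247.6, 81.1]
tcp_rot: [3.141, -0.001, 2.825]
contact_force: [-0.1, 0.4, 0.1]
grip_width: 55.2
finger_force: 0.0
turn rz -0.002
-> [492.5, -248, -3] total [-1.  -0.1 84.1] n 2 per [-0.5 -0.  42. ]
```

```bash
python3 -m jog '[[-1,0,30,0,0,0],[0,0,30,0,0,0],[0,0,12,0,0,0],[0,0,6,0,0,0],[0,0,4,0,0,0],[0,0,0,0,0,0]]'
python3 -m jog '[[0,0,0,0,0,0],[0,0,0,0,0,0],[0,0,0,0,0,0],[0,0,0,0,0,0],[0,0,0,0,0,0],[0,0,0,0,0,0],[0,0,0,0,0,0],[0,0,0,0,0,0],[0,0,0,0,0,0]]' 0
```

```text
time: 16.25
tool_pos: [493.5, -247.4, 0.1]
tcp_rot: [-3.141, 0.001, 2.827]
contact_force: [0.6, -0.0, -1.4]
grip_width: 54.9
finger_force: 0.0
time: 17.15
tool_pos: [493.0, -247.6, -0.4]
tcp_rot: [-3.142, 0.0, 2.827]
contact_force: [-0.3, -1.1, 0.4]
grip_width: 12.5
finger_force: 30.0
```

```bash
python3 -m jog '[[0,0,-10,0,0,0],[0,0,-40,0,0,0],[0,0,-45,0,0,0],[0,0,-25,0,0,-0.14],[0,0,0,0,0,-0.145],[0,0,0,0,0,-0.145],[0,0,0,0,0,-0.145],[0,0,0,0,0,-0.145],[0,0,0,0,0,-0.03],[0,0,0,0,0,0]]'
python3 -c "
from h import *
to([499.7,-7.7,115],yaw=3.578)"
```

```text
time: 18.15
tool_pos: [492.9, -247.5, 119.8]
tcp_rot: [-3.142, 0.0, -2.709]
contact_force: [0.8, 0.2, 0.2]
grip_width: 12.9
finger_force: 30.0
turn rz -0.004
-> [499.7, -7.7, 115] total [-107.5  214.5    4.8] n 5 per [-21.5  42.9   1. ]
```

```bash
python3 -m jog '[[-15,30,0,0,0,0],[-20,40,0,0,0,0],[-22,43,0,0,0,0],[-22,43,0,0,0,0],[-20,40,0,0,0,0],[-8.5,18.5,5,0,0,0],[0,0,0,0,0,0],[0,0,0,0,0,0]]'
python3 - <<'E'
from h import *
to([499.7,-7.7,92],yaw=3.578)
s=np.mean([bot.capture("side") for _ in range(5)],0);np.save("side3.npy",s)
t=np.mean([bot.capture("top") for _ in range(3)],0)
f=lambda a:np.clip(a,0,255).astype(np.uint8)
c=cv2.resize(f(s[170:235,237:302]),(520,520),interpolation=3)
k=lambda z,r:[cv2.circle(c,tuple(int(8*(q-o)+4) for q,o in zip(proj("side",[499.7+r*np.cos(a),-7.7+r*np.sin(a),z]),(237,170))),1,(255,0,0),-1) for a in np.linspace(0,6.28,60)]
k(119,22);k(136,22);k(94,8)
save(np.hstack([c,cv2.resize(f(t[180:245,240:275]),(280,520))]),"above.png")
E
```

```text
time: 18.95
tool_pos: [500.1, -7.7, 114.7]
tcp_rot: [-3.141, -0.0, -2.707]
contact_force: [-0.2, -0.4, -0.4]
grip_width: 12.7
finger_force: 30.0
turn rz -0.002
-> [499.7, -7.7, 92] total [ 0.3  0.2 22.7] n 1 per [ 0.3  0.2 22.7]
```

View pics/above.png

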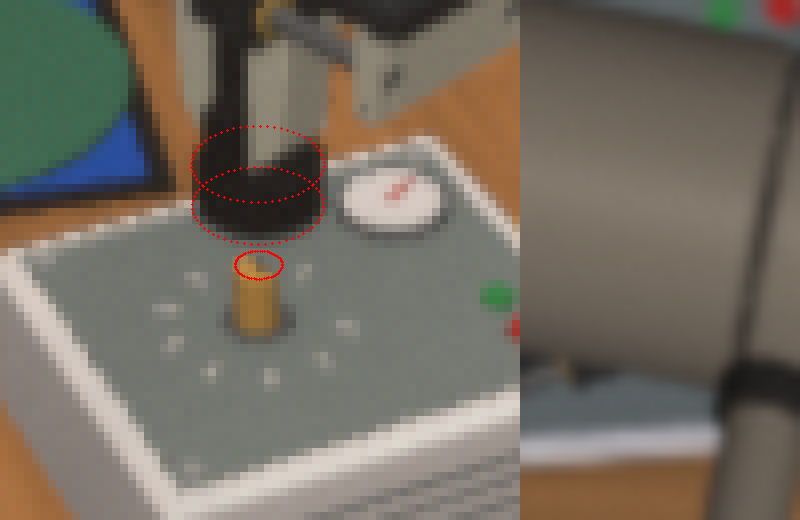

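The knob is held upright about 22 mm over the shaft. In the side view its outline is centred at crop column 259 and the shaft at 256, so it sits about 1 mm to the right. Correct that and go down gently.

```bash
python3 -m jog '[[1.2,0,10,0,0,0],[0,0,10,0,0,0],[0,0,3,0,0,0],[0,0,2,0,0,0],[0,0,2,0,0,0],[0,0,0,0,0,0]]'
```

```text
time: 19.95
tool_pos: [498.3, -8.1, 87.6]
tcp_rot: [3.141, -0.001, -2.706]
contact_force: [-5.1, 1.2, 5.0]
grip_width: 12.8
finger_force: 30.0
```

```bash
python3 -m jog '[[0,0,1.5,0,0,0],[0,0,1.5,0,0,0],[0,0,0,0,0,0]]'
```

```text
time: 20.25
tool_pos: [498.9, -8.1, 85.1]
tcp_rot: [-3.141, 0.0, -2.706]
contact_force: [-3.4, 1.1, 7.0]
grip_width: 12.8
finger_force: 30.0
```

```bash
python3 -m jog '[[0.5,0.4,0,0,0,0],[0.5,0.4,0,0,0,0],[0,0,0,0,0,0]]'; python3 -m jog '[[0,0,1,0,0,0],[0,0,1,0,0,0],[0,0,0,0,0,0]]'; python3 -c "
from h import *
print(bot.get_obs()['moment'])"
```

```text
time: 20.55
tool_pos: [498.6, -8.1, 85.6]
tcp_rot: [-3.14, 0.002, -2.706]
contact_force: [-0.9, -0.6, 6.6]
grip_width: 12.8
finger_force: 30.0
time: 20.85
tool_pos: [498.7, -8.1, 83.6]
tcp_rot: [-3.14, 0.002, -2.706]
contact_force: [-1.6, -1.1, 7.2]
grip_width: 12.9
finger_force: 30.0
[-0.00683046  0.32512653 -0.00775196]
```

The axial force follows the spring (7.2 N), so the shaft is being pressed by the bore edge without entering. I'll ease off a little and search in twist, where a force drop means it has dropped in.

```bash
python3 -m jog '[[0,0,-1.5,0,0,0],[0,0,0,0,0,-0.06],[0,0,0,0,0,-0.06]]';  python3 -m jog '[[0,0,0,0,0,-0.06],[0,0,0,0,0,-0.06]]';python3 -m jog '[[0,0,0,0,0,0.12],[0,0,0,0,0,0.12],[0,0,0,0,0,0.06]]';python3 -m jog '[[0,0,0,0,0,0.06],[0,0,0,0,0,0]]';python3 -m jog '[[0,0,0,0,0,0.1],[0,0,0,0,0,0]]'
```

```text
time: 21.15
tool_pos: [498.2, -8.2, 85.0]
tcp_rot: [-3.14, 0.001, -2.584]
contact_force: [-2.9, 0.2, 7.1]
grip_width: 12.5
finger_force: 30.0
time: 21.35
tool_pos: [498.4, -8.1, 85.0]
tcp_rot: [-3.14, 0.001, -2.464]
contact_force: [-2.6, -0.0, 6.8]
grip_width: 12.9
finger_force: 30.0
time: 21.65
tool_pos: [499.7, -8.2, 85.4]
tcp_rot: [-3.139, 0.004, -2.77]
contact_force: [0.3, -0.6, 7.0]
grip_width: 12.6
finger_force: 30.0
time: 21.85
tool_pos: [499.7, -8.3, 85.4]
tcp_rot: [-3.139, 0.004, -2.828]
contact_force: [1.6, -0.2, 7.2]
grip_width: 12.6
finger_force: 30.0
time: 22.05
tool_pos: [499.7, -8.3, 85.4]
tcp_rot: [-3.14, 0.005, -2.929]
contact_force: [1.3, -0.2, 7.8]
grip_width: 12.7
finger_force: 30.0
```

```bash
python3 -m jog '[[0,0,0,0,0,-0.112],[0,0,0,0,0,-0.111],[0.4,-0.9,0,0,0,0],[0,0,0,0,0,0]]'|grep -v g_;  python3 -m jog '[[0.4,-0.9,0,0,0,0],[0,0,0,0,0,0]]';python3 -m jog '[[0.4,-0.9,0,0,0,0],[0,0,0,0,0,0]]';python3 -m jog '[[-0.8,1.8,0,0,0,0],[-0.8,1.8,0,0,0,0],[0,0,0,0,0,0]]';python3 -m jog '[[-0.4,0.9,0,0,0,0],[0,0,0,0,0,0]]'
```

```text
time: 22.45
tool_pos: [499.1, -8.4, 85.2]
tcp_rot: [-3.141, 0.004, -2.703]
contact_force: [-0.2, 2.5, 6.5]
grip_width: 13.0
finger_force: 30.0
time: 22.65
tool_pos: [498.6, -10.3, 84.7]
tcp_rot: [-3.14, 0.002, -2.703]
contact_force: [0.6, -3.1, 0.4]
grip_width: 12.8
finger_force: 30.0
time: 22.85
tool_pos: [497.8, -10.9, 83.9]
tcp_rot: [3.141, 0.0, -2.704]
contact_force: [-0.4, -0.6, -1.1]
grip_width: 12.4
finger_force: 30.0
time: 23.15
tool_pos: [497.9, -9.6, 83.9]
tcp_rot: [-3.137, -0.002, -2.702]
contact_force: [-0.6, -12.8, -2.4]
grip_width: 13.0
finger_force: 30.0
time: 23.35
tool_pos: [497.9, -9.3, 83.9]
tcp_rot: [-3.136, -0.002, -2.702]
contact_force: [-1.1, -15.9, -2.4]
grip_width: 12.7
finger_force: 30.1
```

The force fell to zero at y of about -10.5: the bore is over the shaft. My later rows pushed it against the wall, so I'll go back to the centre and press down.

```bash
python3 -m jog '[[0.8,-1.8,0,0,0,0],[0.7,-1.6,0,0,0,0],[0,0,0,0,0,0]]';python3 -m jog '[[0,0,2,0,0,0],[0,0,2,0,0,0],[0,0,0,0,0,0]]'
```

```text
time: 23.65
tool_pos: [497.8, -10.2, 83.9]
tcp_rot: [-3.141, -0.0, -2.704]
contact_force: [-0.2, -4.4, -0.9]
grip_width: 13.0
finger_force: 30.0
time: 23.95
tool_pos: [498.2, -10.1, 80.1]
tcp_rot: [-3.14, 0.001, -2.703]
contact_force: [-0.2, -5.7, -0.3]
grip_width: 12.9
finger_force: 30.0
```

```bash
python3 -m jog '[[0.3,-0.7,0,0,0,0],[0,0,2,0,0,0],[0,0,2,0,0,0],[0,0,0,0,0,0]]';python3 -m jog '[[0,0,1.5,0,0,0],[0,0,1.5,0,0,0],[0,0,0,0,0,0]]';python3 -m jog '[[0,0,1.5,0,0,0],[0,0,1.5,0,0,0],[0,0,0,0,0,0]]'
```

```text
time: 24.35
tool_pos: [497.9, -10.4, 75.7]
tcp_rot: [3.142, 0.0, -2.703]
contact_force: [1.2, -3.2, -0.2]
grip_width: 12.8
finger_force: 30.0
time: 24.65
tool_pos: [498.0, -10.4, 73.3]
tcp_rot: [-3.141, 0.001, -2.703]
contact_force: [-0.7, -2.3, 5.5]
grip_width: 12.8
finger_force: 30.0
time: 24.95
tool_pos: [498.0, -10.4, 70.5]
tcp_rot: [-3.141, 0.001, -2.703]
contact_force: [-1.2, -2.5, 7.3]
grip_width: 12.6
finger_force: 30.0
```

Home at about 73.5, and the spring is now compressing. Press on to the stop.

```bash
python3 -m jog '[[0,0,1.5,0,0,0],[0,0,1.5,0,0,0],[0,0,0,0,0,0]]';python3 -m jog '[[0,0,1,0,0,0],[0,0,1,0,0,0],[0,0,0,0,0,0]]';python3 -m jog '[[0,0,1,0,0,0],[0,0,0,0,0,0]]'
```

```text
time: 25.25
tool_pos: [498.0, -10.4, 67.6]
tcp_rot: [-3.141, 0.001, -2.703]
contact_force: [-0.1, -1.6, 8.9]
grip_width: 12.7
finger_force: 30.0
time: 25.55
tool_pos: [498.2, -10.4, 67.2]
tcp_rot: [-3.141, 0.002, -2.703]
contact_force: [-4.7, -1.9, 21.1]
grip_width: 12.9
finger_force: 30.0
time: 25.75
tool_pos: [498.3, -10.4, 67.1]
tcp_rot: [-3.14, 0.002, -2.703]
contact_force: [-7.6, -1.6, 30.7]
grip_width: 12.5
finger_force: 30.0
```

It's rigid at 67.1 with 31 N, which is the stop. I'll ease to about 20 N and verify in a last picture with the pressed-home model drawn in.

```bash
python3 -m jog '[[0,0,-0.7,0,0,0],[0,0,0,0,0,0],[0,0,0,0,0,0]]'; python3 - <<'E'
from h import *
s=np.mean([bot.capture("side") for _ in range(5)],0)
c=cv2.resize(np.clip(s[175:235,237:302],0,255).astype(np.uint8),(650,600),interpolation=3); d=c.copy()
k=lambda z,r,col:[cv2.circle(d,tuple(int(10*(q-o)+5) for q,o in zip(proj("side",[499.4+r*np.cos(a),-6.9+r*np.sin(a),z]),(237,175))),1,col,-1) for a in np.linspace(0,6.28,90)]
k(72,22,(255,0,0));k(89,22,(255,255,0))
save(np.hstack([c[150:,100:500],d[150:,100:500]]),"end.png")
E
```

```text
time: 26.05
tool_pos: [498.2, -10.4, 67.1]
tcp_rot: [-3.14, 0.002, -2.703]
contact_force: [-5.7, -2.7, 23.4]
grip_width: 12.4
finger_force: 30.0
```

View pics/end.png

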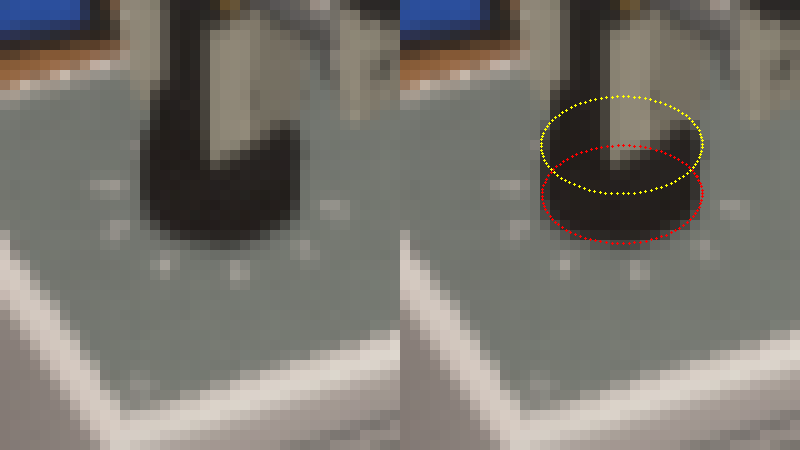

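The knob's skirt sits on the model for home and fully pressed: its lower edge is at row 243, matching the red ring, with practically no gap to the face. I'm handing it in while the grip still presses with 23 N.

```bash
python3 -c "
from plant import bot
print(bot.close_job())"
```

```text
the job is handed in; nothing more can be done
None
```

The job is handed in at about 26 s: the lid lies flat, right way up, about mid-mat, and the knob is home on the shaft and still held pressed to its stop at about 23 N, with no verdict returned.

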